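# Stow lubricants and a spare lamp for sea

## Task

Stow the four loose items from the front of the bench, all upright. On the steel shelf strip, stand the large tin in the middle of the rubber pad between the square can and the round drum, stand the white bottle in the middle of the end pad next to the square can (not the one next to the drum), and put the small tin centrally on top of the large tin. Keep the fragile globe lamp upright and set it gently, base down, into the empty pocket of the grey lamp tray.

Things in the scene. Friction and masses are not known exactly. Their poses are not given: they have to be found in the camera images.
- bottle: Loose white rectangular plastic bottle, 0.24 kg. Body 40 mm along its x, 60 mm along its y, 92 mm high, with a round neck and cap (28 mm diameter) above it to 120 mm total. Origin: centre of the underside, z up along the bottle. At the start it stands upright in the front row on the bench; larger bottles at the back and side are not part of the task.
- large_tin: Loose round tin with paper side and flat black lid, 60 mm diameter, 58 mm high, 0.3 kg. Origin: centre of the underside, z up. Starts upright in the front row on the bench.
- small_tin: Loose round tin of the same look but smaller, 44 mm diameter, 34 mm high, 0.09 kg. Origin: centre of the underside, z up. Starts upright in the front row on the bench.
- lamp: Loose fragile opal-glass globe lamp, 0.06 kg: brass base cylinder of 24 mm diameter, above it a white globe of 52 mm diameter, its centre 46 mm above the origin; total height 72 mm. Origin: centre of the flat underside of the base, z up. Starts standing on its base in the front row on the bench.
- rack: Fixed steel shelf strip on the bench, 100 mm (x) by 380 mm (y), upper face 6 mm above its origin, 3 mm thick lips on both long edges to 10 mm. Origin: centre of underside, z up. Five places along its y at x = 0: black rubber pads (74 x 70 mm, flush) at y = -150, 0, 150 mm; the square can and the round drum stand at y = -75 and 75 mm, either way round.
- square_can: Fixed grey square metal can standing on the shelf strip, 50 x 50 mm, 72 mm high with a black cap (22 mm diameter) to 84 mm. Origin: centre of its underside, z up.
- drum: Fixed round cardboard-brown drum with black lid standing on the shelf strip, 52 mm diameter, 78 mm high (82 mm with its lid disc). Origin: centre of its underside, z up.
- cradle: Fixed grey plastic lamp tray, 80 mm (x) by 160 mm (y), 22 mm high, turned any way round. Origin: centre of underside, z up. Two dish pockets at x = 0, y = +40 and -40 mm: 56 mm wide at the top, sloping in to a flat floor 38 mm wide, 6 mm above the origin. The one at y = -40 already holds a fixed lamp (same shape, globe centre 52 mm above the origin); y = +40 is empty.
There are look-alikes about, which are no part of the job. Leave any orange look-alike of the bottle alone.

How it is judged (in metres and radians):
At the end, for the whole second after the job is handed in: All upright and at rest: bottle within 15 mm of the centre of the end pad next to the square can, large tin within 15 mm of the middle pad's centre, small tin flat on the large tin within 12 mm of its centre, lamp base on the floor of the empty pocket within 10 mm of its centre (x of bottle in the frame of rack between -0.015 and 0.015 m and horizontal distance between bottle and square_can between 0.06 and 0.0915 m and horizontal distance between bottle and drum above 0.205 m and z of bottle in the frame of rack between 0.002 and 0.01 m and angle between each of bottle, large_tin, small_tin, lamp's own z axis and vertical below 0.12 rad and linear speed of each of bottle, large_tin, small_tin, lamp below 0.02 m/s and angular speed of each of bottle, large_tin, small_tin, lamp below 0.2 rad/s and x of large_tin in the frame of rack between -0.015 and 0.015 m and y of large_tin in the frame of rack between -0.015 and 0.015 m and z of large_tin in the frame of rack between 0.002 and 0.01 m and horizontal distance between small_tin and large_tin below 0.012 m and z of small_tin in the frame of large_tin between 0.054 and 0.062 m and x of lamp in the frame of cradle between -0.01 and 0.01 m and y of lamp in the frame of cradle between 0.03 and 0.05 m and z of lamp in the frame of cradle between 0.002 and 0.01 m); the robot touches nothing.
It fails at once if the fragile lamp is pushed into or against the lamp tray with more than 20 N (contact force between lamp and cradle above 20 N).
It fails at once if the fragile lamp is tipped over (more than 35 degrees) (angle between lamp's own z axis and vertical above 0.61 rad).
It also fails if it takes over 109 s, if anything falls off the work surface, if the arm or the gripper's body presses on something with over 40 N, if the wrist force passes 120 N, or if a joint passes its speed limit or range.

## Robot

A 7-joint arm with a two-finger parallel gripper is mounted at the origin on the work surface. World frame = base frame: x ahead of the robot, y to its left, z up, the work surface at z = 0. Lengths are in mm, angles in rad, forces in N, time in s.
With the tool pointing down it reaches from about 400 to 900 mm from the base axis. Payload 5.6 kg.
Tool frame: the origin (TCP) lies between the finger pads; the fingertips stand 8 mm ahead of it and the grasp point (between the pads) lies 11 mm behind it (ctrl.tip_extent is the distance from the TCP to the fingertips, in mm); z points along the fingers, y is the line along which they close (so a half turn about z gives the same grasp; the last joint's range is limited). The gripper opens to 92 mm and grips with 3 to 60 N. Pads are 20 mm wide; open, the fingers measure 128 mm over their backs; the gripper's body (75 mm by 189 mm) begins 69 mm behind the grasp point.
Start: joints at [-1.387, 0.468, -0.012, 1.603, 0.006, 1.071, -0.056], TCP at [146.202, 633.352, 199.392] pointing down, gripper open.
Joint ranges: [-2.53, 2.53], [-0.31, 2.02], [-1.57, 1.55], [0.28, 2.44], [-1.29, 4.43], [0.15, 1.84], [-2.92, 2.92]. Speed limits (rad/s): [2.57, 2.57, 3.14, 3.14, 3.14, 3.14, 3.14].

## Interface

Orientations are given as a unit quaternion [x, y, z, w].
In Python, from rig import observe, eyes, order, ctrl gives the robot as it stands.
- The arm moves only by the tool servo_tool, never from a script. Its argument "plan" is a list of rows, each a list of 7 numbers: the closure, from 0 (fully open) to 1 (shut), then the shift along the tool's x, y, z in cm, then the turn, a rotation vector about the tool's x, y, z in degrees. In form: [[fingers, tx, ty, tz, rx, ry, rz], ...]. A call has 1 to 20 rows; each row shifts and turns the commanded pose from where the row before left it, along the tool's axes as they then stand; what a row does not reach is not made up. A row lasts 1/8 s, in which the tool goes at most 62.5 mm and 10.7 degrees, less where a joint would pass 70% of its speed; a pose out of reach is approached as far as the arm can. A call is refused whole if a number of a shift passes 6.25 or a number of a turn 10.7, either way. A call with a gripper value outside its range is refused whole. The fingers move at their own pace and stop on an object; the grip force is fixed at half the most. Time passes only in rows, so rows that do not move let the fingers close. It gives the time, the measured TCP pose, the force, the opening and the grip force at its end, in the units of the state.
- observe(): the state, without advancing time (a new reading comes with each control period).
- eyes.grab_frame(name): name is "scene" or "top" or "wrist"; returns a dict with "img" (480x640x3 uint8, red, green, blue), "K" (3x3 intrinsics, pixels), "R" (3x3) and "t" (3): a world point X has camera coordinates R X + t. Camera axes: x right, y down, z forward; pixel columns grow to the right and rows downward; lengths in mm; the calibration is good to about 2 mm. A picture is of the moment at which its call begins. There is no depth.
- order.close_job(): hands the job in; it is judged then, once.
The state is a dict: "clock": time; "qpos": joint angles; "dq": joint speeds; "effort": joint torques, N m; "position": TCP position; "ee_rot": TCP orientation; "wrist_force": force on the tool from outside, world axes, zero at the start; "moment": the same for the moment, N m; "grip_width": finger opening in mm; "grip_force": force on a finger pad.
Only numpy, scipy, OpenCV 4.12 (cv2) and the standard library are available. Lean on these libraries where they do the work, as an engineer would, in place of code of your own. Each camera call takes 0.05 s, during which the arm holds its last target. There are 200 camera calls.

## Working session

There is one attempt and no reset: what is moved stays moved. The work goes in short steps, Python scripts to look and compute and a tool call to move; the robot and the scene stay as the last step left them, time stands still between calls to the robot, and variables do not carry over. Pictures are saved under pics/ and viewed, at most 14 in all, crops included, and the job is handed in when it is done.

Besides the shell and the picture viewer there is one more tool, called as name(argument=value, ...), one argument or row to a line, values as JSON. servo_tool: Moves the arm, as the interface text tells. Its arguments: {"type":"object","properties":{"plan":{"type":"array","items":{"type":"array","items":{"type":"number"}}}},"required":["plan"]}

```bash
mkdir -p pics; ls; cat > h.py <<'E'
import numpy as np, cv2
from rig import observe, eyes, order, ctrl
def save(n,f): cv2.imwrite(f'pics/{f}.png',cv2.cvtColor(n['img'],cv2.COLOR_RGB2BGR))
def ray(c,u,v,z):
    d=c['R'].T@np.linalg.inv(c['K'])@[u,v,1]; o=-c['R'].T@c['t']
    return o+d*(z-o[2])/d[2]
def proj(c,X):
    p=c['K']@(c['R']@np.array(X,float)+c['t']); return p[:2]/p[2]
E
python3 - <<'E'
from h import *
import pickle
for n in('top','scene'):
    c=eyes.grab_frame(n); save(c,n); pickle.dump(c,open(n+'.pkl','wb')); print(n,c['K'].tolist(),(-c['R'].T@c['t']).round(),c['R'].round(2).tolist())
s=observe();print(s['clock'],s['position'],s['ee_rot'],s['grip_width'],ctrl.tip_extent)
E
```

```text
pics
top [[558.7818280169768, 0.0, 327.6576564327879], [0.0, 558.7818280169768, 237.056075245249], [0.0, 0.0, 1.0]] [ 323.  -34. 1298.] [[0.01, -1.0, 0.01], [-0.99, -0.02, -0.14], [0.14, -0.0, -0.99]]
scene [[521.8964991028344, 0.0, 318.1807187696], [0.0, 521.8964991028344, 249.0445575915423], [0.0, 0.0, 1.0]] [1051.   19.  971.] [[-0.18, 0.98, 0.01], [0.86, 0.16, -0.49], [-0.49, -0.08, -0.87]]
0.1 [146.11024235 632.78653477 198.53035597] [ 1.13192662e-01  9.93572724e-01 -8.14110630e-04 -2.64855277e-05] 92.09617822771636 8.0
```

View pics/top.png

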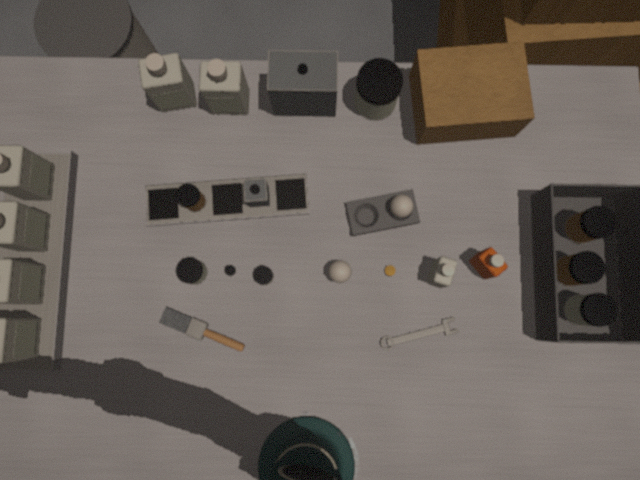

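View pics/scene.png

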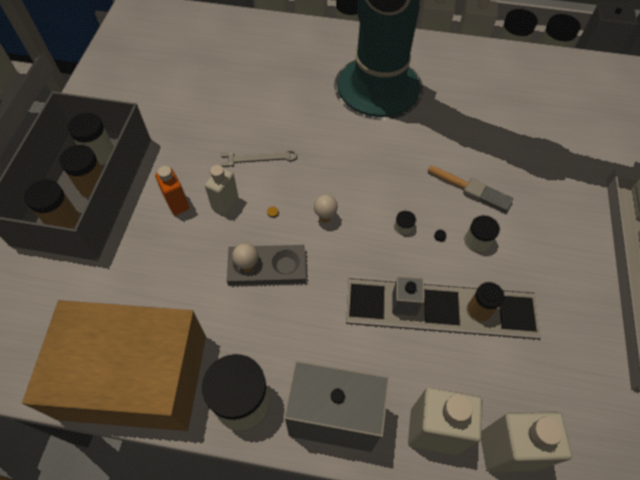

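The top view shows the bench from above. Possible confusions, by pixel in the top view:

| Target | Choose | Not |
|---|---|---|
| Large tin | (190,270) | Big black drum (380,80), jars (590,220-310) |
| Small tin | (262,275) | Small black knob (230,270) |
| Lamp | (340,271) | Fixed lamp (401,206) |
| Bottle | White (444,271) | Orange (490,262), big white bottles at the back and side |

The square can is at (256,190), so the bottle goes on the end pad at (291,194). The drum is at (190,196), the middle pad at (228,198) and the empty pocket at (366,215).

```bash
python3 - <<'E'
from h import *
import pickle
t=pickle.load(open('top.pkl','rb'));s=pickle.load(open('scene.pkl','rb'))
L=dict(large=(190,270,484,225,58),small=(262,274,406,216,34),lamp=(340,271,326,207,46),cap=(448,266,218,172,120),padEnd=(291,194,367,301,6),padMid=(228,199,442,307,6),padOther=(163,204,518,314,6),pocket=(366,215,286,262,6),fixl=(401,206,245,256,52),sqcap=(255,188,411,287,90),drum=(188,194,489,294,88))
for k,(a,b,c,d,z) in L.items(): print(k,ray(t,a,b,z).round()[:2],ray(s,c,d,z).round()[:2])
a=cv2.resize(t['img'][150:310,140:540],(800,320),interpolation=cv2.INTER_CUBIC)
b=cv2.resize(s['img'][140:350,150:550],(533,280),interpolation=cv2.INTER_CUBIC)
o=np.zeros((600,800,3),np.uint8);o[:320]=a;o[320:,:533]=b
o=np.clip(o*1.8,0,255).astype(np.uint8)
save({'img':o},'crop1')
E
```

```text
large [424. 265.] [421. 265.]
small [419. 108.] [412. 106.]
lamp [428. -68.] [428. -66.]
cap [ 436. -295.] [ 433. -291.]
padEnd [612.  48.] [611.  50.]
padMid [597. 197.] [597. 200.]
padOther [583. 349.] [585. 350.]
pocket [ 564. -129.] [ 554. -129.]
fixl [ 577. -205.] [ 579. -205.]
sqcap [605. 123.] [607. 125.]
drum [590. 271.] [594. 269.]
```

View pics/crop1.png

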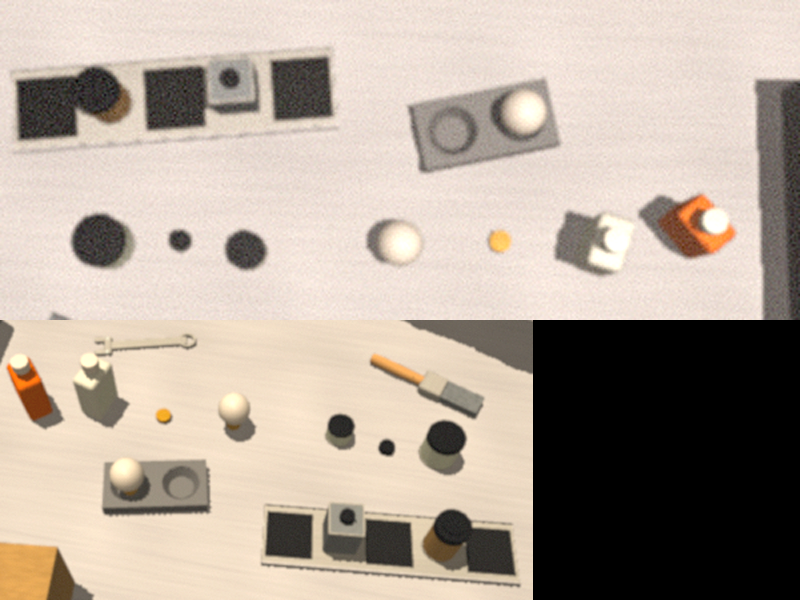

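The crop confirms the choices: white bottle left of the orange one, two black-lidded tins with a small knob between them, the loose globe on brass, and the empty pocket left of the fixed lamp. The two views agree to within a few mm, except 7-10 mm on the small tin and the pocket, which the wrist camera will refine. The rack is turned about 5°, so I'll align the closing direction with the rack's x and go above the large tin.

servo_tool(
  plan=[
    [0, 0, 0, 0, 0, 0, 10.3],
    [0, 0, 0, 0, 0, 0, 10.3],
    [0, 0, 0, 0, 0, 0, 10.3],
    [0, 0, 0, 0, 0, 0, 10.3],
    [0, 0, 0, 0, 0, 0, 10.3],
    [0, 0, 0, 0, 0, 0, 10.3],
    [0, 0, 0, 0, 0, 0, 10],
    [0, -4.9, 3.0, 0, 0, 0, 0],
    [0, -4.9, 3.0, 0, 0, 0, 0],
    [0, -4.9, 3.0, 0, 0, 0, 0],
    [0, -4.9, 3.0, 0, 0, 0, 0],
    [0, -4.9, 3.0, 0, 0, 0, 0],
    [0, -4.9, 3.0, 0, 0, 0, 0],
    [0, -4.9, 3.0, 0, 0, 0, 0],
    [0, -4.9, 3.0, 0, 0, 0, 0],
    [0, 0, 0, 0, 0, 0, 0],
    [0, 0, 0, 0, 0, 0, 0],
  ],
)

```text
clock: 2.22
position: [420.3, 265.1, 199.2]
ee_rot: [0.674, 0.738, -0.0, -0.0]
wrist_force: [0.2, 0.7, -0.1]
grip_width: 91.8
grip_force: 0.0
```

```bash
cat >> h.py <<'E'
from scipy.spatial.transform import Rotation as Ro
def state():
    s=observe(); R=Ro.from_quat(s['ee_rot']).as_matrix(); y=R[:,1]
    print('t',round(s['clock'],2),'pos',np.round(s['position'],1),'closeyaw',round(np.degrees(np.arctan2(y[1],y[0])),2),'tilt',round(np.degrees(np.arccos(-R[2,2])),2),'w',round(s['grip_width'],1),'gf',round(s['grip_force'],1),'F',np.round(s['wrist_force'],1),'q7',round(s['qpos'][6],2)); return s,R
def togo(x,y,z,yaw=None):
    s,R=state(); d=np.array([x,y,z])-s['position']
    cy=np.degrees(np.arctan2(R[1,1],R[0,1]))
    if yaw is not None:
        turn=-((yaw-cy+90)%180-90); print('turn rz',round(turn,1)); R=R@Ro.from_rotvec([0,0,np.radians(turn)]).as_matrix()
    print('cm tool (after turn)',np.round(R.T@d/10,2))
E
python3 - <<'E'
from h import *
import pickle
togo(424,265,200,5.2)
c=eyes.grab_frame('wrist'); save(c,'w1'); pickle.dump(c,open('w1.pkl','wb')); print((-c['R'].T@c['t']).round())
E
```

```text
t 2.23 pos [420.3 265.1 199.2] closeyaw 5.21 tilt 0.04 w 91.8 gf 0.0 F [ 0.2  0.7 -0.1] q7 -0.42
turn rz 0.0
cm tool (after turn) [-0.05  0.37 -0.08]
[414. 331. 384.]
```

View pics/w1.png

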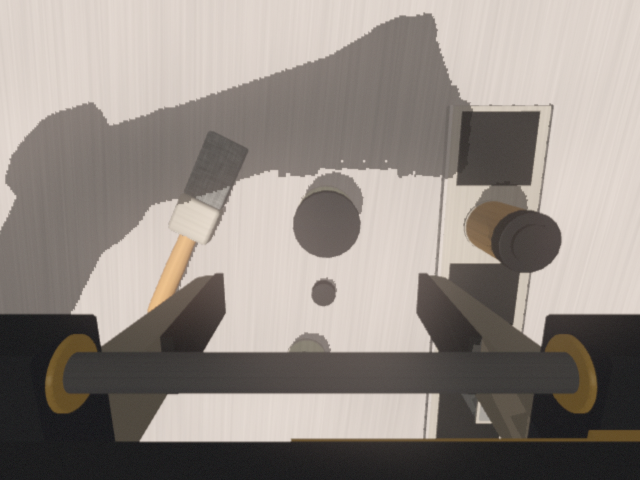

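The wrist view shows the large tin's lid centred at (327,223), the knob at (323,292), the small tin's top edge at (309,345), the far pad centred at (497,148) and the drum lid at (529,240).

```bash
python3 - <<'E'
from h import *
import pickle
c=pickle.load(open('w1.pkl','rb'))
for n,u,v,z in (('lid',326.5,223,58),('lidL',293,223,58),('lidR',360,223,58),('far',497,148,6),('drum',529,240,88),('knob',323,292,5)): print(n,ray(c,u,v,z).round(1))
p=ray(c,326.5,223,58); togo(p[0],p[1],24)
E
```

```text
lid [423.9 269.9  58. ]
lidL [394.7 267.3  58. ]
lidR [453.  272.6  58. ]
far [582.7 348.6   6. ]
drum [585.8 276.5  88. ]
knob [428.9 185.6   5. ]
t 2.27 pos [419.9 265.7 199.1] closeyaw 5.31 tilt 0.04 w 91.9 gf 0.0 F [ 0.6  0.6 -0. ] q7 -0.42
cm tool (after turn) [ 0.38  0.45 17.51]
```

servo_tool(
  plan=[
    [0, 0.3, 0.4, 3.5, 0, 0, 0],
    [0, 0, 0, 4, 0, 0, 0],
    [0, 0, 0, 4, 0, 0, 0],
    [0, 0, 0, 3, 0, 0, 0],
    [0, 0, 0, 2, 0, 0, 0],
    [0, 0, 0, 1, 0, 0, 0],
    [1, 0, 0, 0, 0, 0, 0],
    [1, 0, 0, 0, 0, 0, 0],
    [1, 0, 0, 0, 0, 0, 0],
    [1, 0, 0, 0, 0, 0, 0],
    [1, 0, 0, 0, 0, 0, 0],
    [1, 0, 0, 0, 0, 0, 0],
  ],
)

```text
clock: 3.78
position: [424.9, 268.5, 25.1]
ee_rot: [0.674, 0.738, 0.001, -0.0]
wrist_force: [-0.5, -0.9, 6.6]
grip_width: 59.4
grip_force: 30.0
```

```bash
python3 - <<'E'
from h import *
togo(597.5,198,150)
E
```

```text
t 3.77 pos [424.9 268.5  25.1] closeyaw 5.2 tilt 0.08 w 59.4 gf 30.0 F [-0.5 -0.9  6.6] q7 -0.26
cm tool (after turn) [ -8.57  16.56 -12.48]
```

servo_tool(
  plan=[
    [1, 0, 0, -2, 0, 0, 0],
    [1, 0, 0, -5.5, 0, 0, 0],
    [1, 0, 0, -5, 0, 0, 0],
    [1, -1.4, 2.8, 0, 0, 0, 0],
    [1, -2, 4, 0, 0, 0, 0],
    [1, -2, 4, 0, 0, 0, 0],
    [1, -2, 4, 0, 0, 0, 0],
    [1, -1.1, 1.7, 0, 0, 0, 0],
    [1, 0, 0, 0, 0, 0, 0],
    [1, 0, 0, 0, 0, 0, 0],
  ],
)

```text
clock: 5.03
position: [594.6, 199.5, 148.8]
ee_rot: [0.674, 0.739, -0.001, -0.001]
wrist_force: [0.1, 0.6, -3.3]
grip_width: 59.6
grip_force: 30.0
```

```bash
python3 - <<'E'
from h import *
togo(597,199,32.5)
c=eyes.grab_frame('wrist'); save(c,'w2')
E
```

```text
t 5.03 pos [594.6 199.5 148.8] closeyaw 5.28 tilt 0.14 w 59.6 gf 30.0 F [ 0.1  0.6 -3.3] q7 -0.05
cm tool (after turn) [-0.08  0.26 11.63]
```

View pics/w2.png

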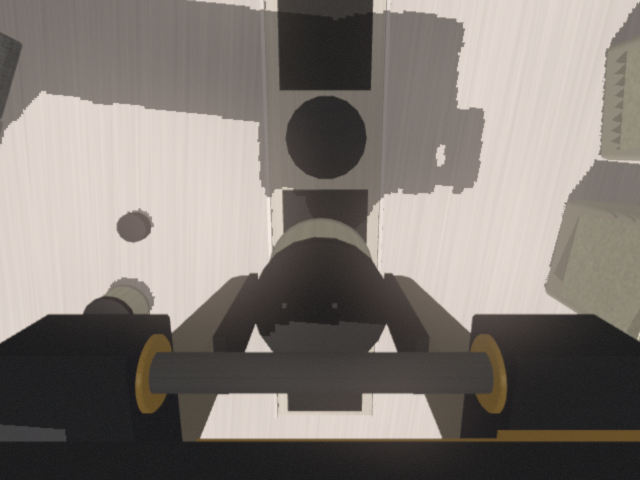

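The view shows the tin held over the middle pad. That pad's far edge runs from (281,190) to (368,190), the far pad's near edge from (279,90) to (371,90), the drum lid is at (326,137), the end pad's edge runs from (289,411) to (362,411), and the small tin's lid is at (108,308).

```bash
python3 - <<'E'
from h import *
c=eyes.grab_frame('wrist')
for n,u,v,z in (('mid edge',324.5,190,6),('far edge',325,90,6),('end edge',325.5,411,6),('drum',326,137,88),('edgeL',281,190,6),('edgeR',368,190,6),('small',108,308,34)): print(n,ray(c,u,v,z).round(1))
E
```

```text
mid edge [593.7 232.9   6. ]
far edge [586.5 313.2   6. ]
end edge [615.6  14.7   6. ]
drum [590.1 273.9  88. ]
edgeL [556.4 229.4   6. ]
edgeR [631.  236.4   6. ]
small [419.4 119.1  34. ]
```

servo_tool(
  plan=[
    [1, -0.1, 0.3, 3, 0, 0, 0],
    [1, 0, 0, 3.5, 0, 0, 0],
    [1, 0, 0, 3, 0, 0, 0],
    [1, 0, 0, 1.5, 0, 0, 0],
    [1, 0, 0, 0.7, 0, 0, 0],
    [1, 0, 0, 0, 0, 0, 0],
    [0, 0, 0, 0, 0, 0, 0],
    [0, 0, 0, 0, 0, 0, 0],
    [0, 0, 0, 0, 0, 0, 0],
    [0, 0, 0, -3, 0, 0, 0],
    [0, 0, 0, -5, 0, 0, 0],
    [0, 0, 0, -5, 0, 0, 0],
    [0, 0, 0, -4, 0, 0, 0],
  ],
)

```text
clock: 6.75
position: [600.1, 197.7, 205.0]
ee_rot: [0.674, 0.738, 0.001, 0.0]
wrist_force: [-0.1, 0.7, -0.9]
grip_width: 91.5
grip_force: 0.0
```

```bash
python3 - <<'E'
from h import *
togo(418,112,200)
E
```

```text
t 6.75 pos [600.1 197.7 205. ] closeyaw 5.19 tilt 0.13 w 91.5 gf 0.0 F [-0.1  0.7 -0.9] q7 -0.07
cm tool (after turn) [ -6.89 -18.91   0.46]
```

servo_tool(
  plan=[
    [0, -1.4, -3.8, 0, 0, 0, 0],
    [0, -1.4, -3.8, 0, 0, 0, 0],
    [0, -1.4, -3.8, 0, 0, 0, 0],
    [0, -1.4, -3.8, 0, 0, 0, 0],
    [0, -1.3, -3.7, 0, 0, 0, 0],
    [0, 0, 0, 0, 0, 0, 0],
    [0, 0, 0, 0, 0, 0, 0],
  ],
)

```text
clock: 7.62
position: [418.6, 112.4, 203.1]
ee_rot: [0.674, 0.739, 0.001, 0.0]
wrist_force: [0.7, 0.3, 0.3]
grip_width: 91.9
grip_force: 0.0
```

```bash
python3 - <<'E'
from h import *
import pickle
c=eyes.grab_frame('wrist'); save(c,'w3'); pickle.dump(c,open('w3.pkl','wb'))
state(); print(proj(c,[418,110,34]))
E
```

```text
t 7.67 pos [418.8 112.4 202.9] closeyaw 5.21 tilt 0.1 w 91.9 gf 0.0 F [-0.1  1.3  0.4] q7 -0.19
[320.39531841 224.67183525]
```

View pics/w3.png

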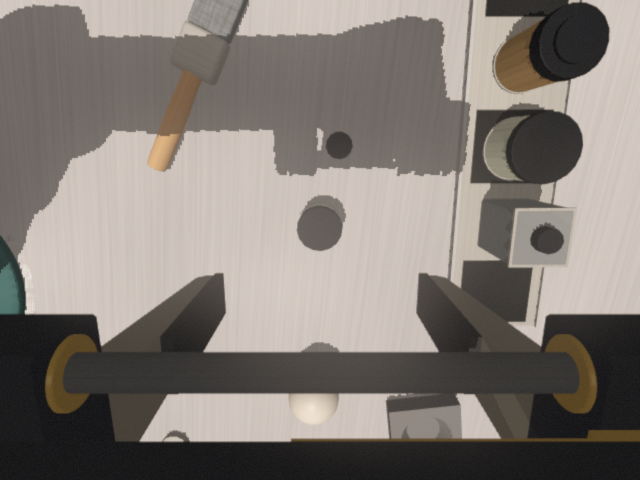

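The small tin's lid is at (320,228). The large tin stands on the middle pad with its lid at (546,147), and the lamp globe shows at (314,400).

```bash
python3 - <<'E'
from h import *
import pickle
c=pickle.load(open('w3.pkl','rb'))
for n,u,v,z in (('small',319.5,228,34),('largelid',545.5,147,64),('lamp',314,400,46)): print(n,ray(c,u,v,z).round(1))
p=ray(c,319.5,228,34); togo(p[0],p[1],12)
E
```

```text
small [417.4 106.7  34. ]
largelid [597.4 197.9  64. ]
lamp [427.9 -71.5  46. ]
t 7.67 pos [418.8 112.4 202.9] closeyaw 5.21 tilt 0.1 w 91.9 gf 0.0 F [-0.1  1.3  0.4] q7 -0.19
cm tool (after turn) [-0.56 -0.22 19.09]
```

servo_tool(
  plan=[
    [0, -0.5, -0.2, 3.5, 0, 0, 0],
    [0, 0, 0, 5, 0, 0, 0],
    [0, 0, 0, 4.5, 0, 0, 0],
    [0, 0, 0, 3, 0, 0, 0],
    [0, 0, 0, 2, 0, 0, 0],
    [0, 0, 0, 0.9, 0, 0, 0],
    [1, 0, 0, 0, 0, 0, 0],
    [1, 0, 0, 0, 0, 0, 0],
    [1, 0, 0, 0, 0, 0, 0],
    [1, 0, 0, 0, 0, 0, 0],
    [1, 0, 0, 0, 0, 0, 0],
    [1, 0, 0, 0, 0, 0, 0],
    [1, 0, 0, 0, 0, 0, 0],
  ],
)

```text
clock: 9.3
position: [416.5, 106.8, 13.7]
ee_rot: [0.674, 0.738, 0.0, 0.0]
wrist_force: [-0.1, 0.4, 5.1]
grip_width: 42.6
grip_force: 30.0
```

```bash
python3 - <<'E'
from h import *
togo(597.4,198,160)
E
```

```text
t 9.3 pos [416.5 106.8  13.7] closeyaw 5.2 tilt 0.05 w 42.6 gf 30.0 F [-0.1  0.4  5.1] q7 0.13
cm tool (after turn) [  7.45  18.86 -14.61]
```

servo_tool(
  plan=[
    [1, 0, 0, -2.6, 0, 0, 0],
    [1, 0, 0, -6, 0, 0, 0],
    [1, 0, 0, -6, 0, 0, 0],
    [1, 1.45, 3.66, 0, 0, 0, 0],
    [1, 1.5, 3.8, 0, 0, 0, 0],
    [1, 1.5, 3.8, 0, 0, 0, 0],
    [1, 1.5, 3.8, 0, 0, 0, 0],
    [1, 1.5, 3.8, 0, 0, 0, 0],
    [1, 0, 0, 0, 0, 0, 0],
    [1, 0, 0, 0, 0, 0, 0],
    [1, 0, 0, 0, 0, 0, 0],
  ],
)

```text
clock: 10.68
position: [596.1, 197.2, 159.3]
ee_rot: [0.675, 0.738, -0.0, -0.0]
wrist_force: [-0.4, -1.0, -0.7]
grip_width: 42.5
grip_force: 30.0
```

```bash
python3 - <<'E'
from h import *
togo(597.4,198,78.2)
E
```

```text
t 10.68 pos [596.1 197.2 159.3] closeyaw 5.16 tilt 0.06 w 42.5 gf 30.0 F [-0.4 -1.  -0.7] q7 -0.02
cm tool (after turn) [0.07 0.14 8.11]
```

servo_tool(
  plan=[
    [1, 0.1, 0.1, 2.5, 0, 0, 0],
    [1, 0, 0, 2.5, 0, 0, 0],
    [1, 0, 0, 1.5, 0, 0, 0],
    [1, 0, 0, 1.0, 0, 0, 0],
    [1, 0, 0, 0.4, 0, 0, 0],
    [1, 0, 0, 0, 0, 0, 0],
    [1, 0, 0, 0.1, 0, 0, 0],
    [1, 0, 0, 0, 0, 0, 0],
  ],
)

```text
clock: 11.68
position: [598.3, 199.1, 79.8]
ee_rot: [0.674, 0.738, 0.0, 0.0]
wrist_force: [0.0, 0.1, -0.5]
grip_width: 43.1
grip_force: 30.0
```

Another 2 mm down to touch, then release and rise.

servo_tool(
  plan=[
    [1, 0, 0, 0.1, 0, 0, 0],
    [1, 0, 0, 0.1, 0, 0, 0],
    [1, 0, 0, 0, 0, 0, 0],
    [0.3, 0, 0, 0, 0, 0, 0],
    [0, 0, 0, 0, 0, 0, 0],
    [0, 0, 0, 0, 0, 0, 0],
    [0, 0, 0, -2, 0, 0, 0],
    [0, 0, 0, -4, 0, 0, 0],
    [0, 0, 0, -5, 0, 0, 0],
    [0, 0, 0, -1, 0, 0, 0],
  ],
)

```text
clock: 12.92
position: [600.5, 199.3, 202.5]
ee_rot: [0.674, 0.738, 0.004, 0.002]
wrist_force: [0.0, -0.5, -0.3]
grip_width: 91.6
grip_force: 0.0
```

```bash
python3 - <<'E'
from h import *
togo(428,-71,200)
togo(434,-293,220)
E
```

```text
t 12.93 pos [600.5 199.3 202.5] closeyaw 5.17 tilt 0.45 w 91.6 gf 0.0 F [ 0.  -0.5 -0.3] q7 -0.04
cm tool (after turn) [-25.37 -19.62   0.04]
t 12.93 pos [600.5 199.3 202.5] closeyaw 5.17 tilt 0.45 w 91.6 gf 0.0 F [ 0.  -0.5 -0.3] q7 -0.04
cm tool (after turn) [-47.52 -21.01  -2.03]
```

servo_tool(
  plan=[
    [0, -4.7, -2.1, -2, 0, 0, 0],
    [0, -4.75, -2.1, -2, 0, 0, 0],
    [0, -4.75, -2.1, 0, 0, 0, 0],
    [0, -4.75, -2.1, 0, 0, 0, 0],
    [0, -4.75, -2.1, 0, 0, 0, 0],
    [0, -4.75, -2.1, 0, 0, 0, 0],
    [0, -4.75, -2.1, 0, 0, 0, 0],
    [0, -4.75, -2.1, 0, 0, 0, 0],
    [0, -4.75, -2.1, 0, 0, 0, 0],
    [0, -4.75, -2.1, 0, 0, 0, 0],
    [0, 0, 0, 0, 0, 0, 0],
    [0, 0, 0, 0, 0, 0, 0],
  ],
)

```text
clock: 14.42
position: [432.0, -291.8, 237.2]
ee_rot: [0.674, 0.738, 0.0, -0.0]
wrist_force: [1.1, 0.4, -0.7]
grip_width: 91.7
grip_force: 0.0
```

```bash
python3 - <<'E'
from h import *
import pickle
c=eyes.grab_frame('wrist'); save(c,'w4'); pickle.dump(c,open('w4.pkl','wb'))
state(); print(proj(c,[434,-293,120]))
E
```

```text
t 14.47 pos [ 432.4 -291.2  237.2] closeyaw 5.3 tilt 0.06 w 91.9 gf 0.0 F [0.4 0.2 0. ] q7 0.84
[324.18517572 235.60842227]
```

View pics/w4.png

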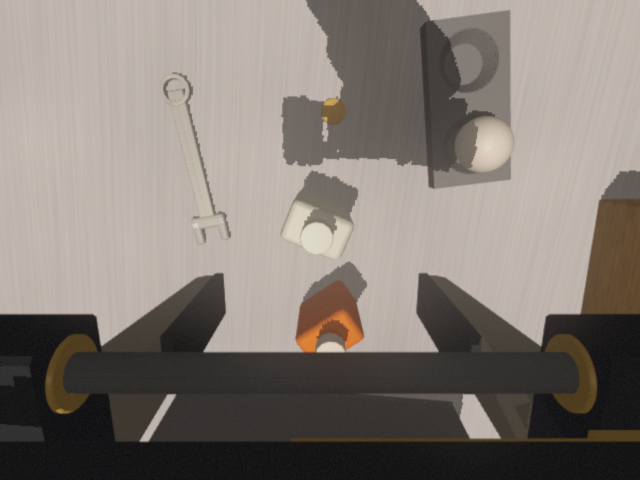

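The white bottle's cap is at (317,238) and its shoulder corners are at about (300,200), (353,220), (340,258) and (283,233). The orange bottle is at (330,325). The tray's empty pocket rim is at (470,59) and the fixed globe at (485,144).

```bash
python3 - <<'E'
from h import *
import pickle
c=pickle.load(open('w4.pkl','rb'));t=pickle.load(open('top.pkl','rb'));s=pickle.load(open('scene.pkl','rb'))
print('cap',ray(c,316.5,238,120).round(1))
P=np.array([ray(c,u,v,92)[:2] for u,v in ((300,200),(353,220),(340,258),(283,233))])
print(P.round(1),P.mean(0)); d=P[1]-P[0]+P[2]-P[3]; print('long yaw',np.degrees(np.arctan2(d[1],d[0])),[np.linalg.norm(P[i]-P[i-1]).round(1) for i in range(4)])
print('pocket rim',ray(c,470,59,22).round(1),ray(t,366,215,22).round(1),ray(s,286,262,14).round(1))
print('globe',ray(c,485,144,52).round(1))
for u,v in ((510,11),(511,180),(433,187)): print(ray(c,u,v,22).round(1))
togo(*P.mean(0),54,np.degrees(np.arctan2(d[1],d[0]))+90)
E
```

```text
cap [ 427.9 -295.6  120. ]
[[ 410.9 -269.4]
 [ 458.8 -282.8]
 [ 451.  -318.5]
 [ 398.1 -300.1]] [ 429.68717813 -292.73116274]
long yaw -17.477541165904455 [np.float64(33.3), np.float64(49.8), np.float64(36.6), np.float64(56.0)]
pocket rim [ 561.5 -126.8   22. ] [ 560.9 -127.9   22. ] [ 557.7 -127.5   14. ]
globe [ 579. -206.   52.]
[591.5 -82.1  22. ]
[ 625.4 -237.7   22. ]
[ 545.6 -252.3   22. ]
t 14.47 pos [ 432.4 -291.2  237.2] closeyaw 5.3 tilt 0.06 w 91.9 gf 0.0 F [0.4 0.2 0. ] q7 0.84
turn rz -67.2
cm tool (after turn) [ 0.2  -0.24 18.32]
```

The 60 mm sides are clear of the orange bottle, so I'll grip across them with the closing yaw at −17.5°.

servo_tool(
  plan=[
    [0, 0, 0, 0, 0, 0, 10],
    [0, 0, 0, 0, 0, 0, 10],
    [0, 0, 0, 0, 0, 0, 2.8],
    [0, -0.3, -0.1, 4, 0, 0, 0],
    [0, 0, 0, 5, 0, 0, 0],
    [0, 0, 0, 4, 0, 0, 0],
    [0, 0, 0, 3, 0, 0, 0],
    [0, 0, 0, 2.2, 0, 0, 0],
    [1, 0, 0, 0, 0, 0, 0],
    [1, 0, 0, 0, 0, 0, 0],
    [1, 0, 0, 0, 0, 0, 0],
    [1, 0, 0, 0, 0, 0, 0],
    [1, 0, 0, 0, 0, 0, 0],
    [1, 0, 0, 0, 0, 0, 0],
  ],
)

```text
clock: 16.23
position: [430.4, -295.0, 56.2]
ee_rot: [0.807, 0.591, 0.001, 0.0]
wrist_force: [-1.1, 1.5, 7.1]
grip_width: 59.8
grip_force: 30.0
```

```bash
python3 - <<'E'
from h import *
togo(611,49,175,5.2)
E
```

```text
t 16.23 pos [ 430.4 -295.    56.2] closeyaw -17.59 tilt 0.08 w 59.8 gf 30.0 F [-1.1  1.5  7.1] q7 0.73
turn rz -22.8
cm tool (after turn) [ 32.63  21.11 -11.84]
```

servo_tool(
  plan=[
    [1, 0, 0, -2.4, 0, 0, 0],
    [1, 0, 0, -5, 0, 0, 0],
    [1, 0, 0, -5, 0, 0, 0],
    [1, 0, 0, 0, 0, 0, -10],
    [1, 0, 0, 0, 0, 0, -10],
    [1, 0, 0, 0, 0, 0, -2.8],
    [1, 3.6, 2.3, 0, 0, 0, 0],
    [1, 4.2, 2.7, 0, 0, 0, 0],
    [1, 4.2, 2.7, 0, 0, 0, 0],
    [1, 4.2, 2.7, 0, 0, 0, 0],
    [1, 4.2, 2.7, 0, 0, 0, 0],
    [1, 4.2, 2.7, 0, 0, 0, 0],
    [1, 4.2, 2.7, 0, 0, 0, 0],
    [1, 3.8, 2.6, 0, 0, 0, 0],
    [1, 0, 0, 0, 0, 0, 0],
    [1, 0, 0, 0, 0, 0, 0],
  ],
)

```text
clock: 18.23
position: [610.0, 48.0, 178.9]
ee_rot: [0.674, 0.738, -0.001, -0.0]
wrist_force: [-0.1, -0.6, -3.7]
grip_width: 59.5
grip_force: 30.0
```

```bash
python3 - <<'E'
from h import *
togo(611,49,63.2,5.2)
c=eyes.grab_frame('wrist'); save(c,'w5')
E
```

```text
t 18.23 pos [610.   48.  178.9] closeyaw 5.19 tilt 0.09 w 59.5 gf 30.0 F [-0.1 -0.6 -3.7] q7 0.25
turn rz -0.0
cm tool (after turn) [ 0.1   0.13 11.57]
```

View pics/w5.png

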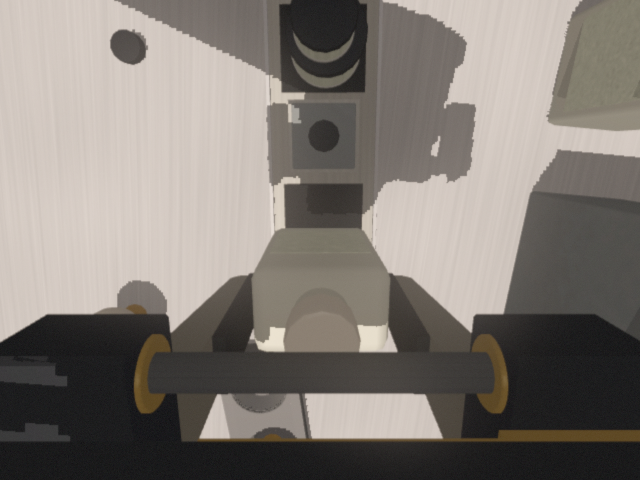

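The bottle hangs straight above the end pad, whose far edge runs from (285,184) to (363,184). The can is at (324,135), and beyond it the small tin sits centred on the large one. Lowering now.

servo_tool(
  plan=[
    [1, 0.1, 0.1, 3, 0, 0, 0],
    [1, 0, 0, 3, 0, 0, 0],
    [1, 0, 0, 3, 0, 0, 0],
    [1, 0, 0, 1.5, 0, 0, 0],
    [1, 0, 0, 0.9, 0, 0, 0],
    [1, 0, 0, 0.1, 0, 0, 0],
    [1, 0, 0, 0.1, 0, 0, 0],
    [1, 0, 0, 0, 0, 0, 0],
  ],
)

```text
clock: 19.27
position: [612.0, 49.9, 64.1]
ee_rot: [0.674, 0.738, 0.001, 0.0]
wrist_force: [0.3, 0.2, -2.8]
grip_width: 60.1
grip_force: 30.0
```

servo_tool(
  plan=[
    [1, 0, 0, 0.1, 0, 0, 0],
    [1, 0, 0, 0.1, 0, 0, 0],
    [1, 0, 0, 0, 0, 0, 0],
    [0.3, 0, 0, 0, 0, 0, 0],
    [0, 0, 0, 0, 0, 0, 0],
    [0, 0, 0, 0, 0, 0, 0],
    [0, 0, 0, -2, 0, 0, 0],
    [0, 0, 0, -5, 0, 0, 0],
    [0, 0, 0, -6, 0, 0, 0],
    [0, 0, 0, -4, 0, 0, 0],
  ],
)

```text
clock: 20.52
position: [612.5, 49.3, 235.8]
ee_rot: [0.675, 0.738, 0.002, 0.001]
wrist_force: [0.9, -0.4, -0.3]
grip_width: 92.1
grip_force: 0.0
```

```bash
python3 - <<'E'
from h import *
a=[(578,-205.3),(561.3,-127.2)]; d=np.array(a[1])-a[0]; print(d,np.linalg.norm(d),'tray y yaw',np.degrees(np.arctan2(d[1],d[0])))
togo(428,-70,200,np.degrees(np.arctan2(d[1],d[0]))-90)
E
```

```text
[-16.7  78.1] 79.86551195603771 tray y yaw 102.06970426727815
t 20.52 pos [612.5  49.3 235.8] closeyaw 5.16 tilt 0.25 w 92.1 gf 0.0 F [ 0.9 -0.4 -0.3] q7 0.22
turn rz -6.9
cm tool (after turn) [ -7.81 -20.56   3.49]
```

servo_tool(
  plan=[
    [0, 0, 0, 0, 0, 0, -6.9],
    [0, -1.56, -4.1, 0, 0, 0, 0],
    [0, -1.56, -4.1, 0, 0, 0, 0],
    [0, -1.56, -4.1, 0.5, 0, 0, 0],
    [0, -1.56, -4.1, 1.5, 0, 0, 0],
    [0, -1.56, -4.1, 1.5, 0, 0, 0],
    [0, 0, 0, 0, 0, 0, 0],
    [0, 0, 0, 0, 0, 0, 0],
  ],
)

```text
clock: 21.52
position: [428.8, -69.3, 197.6]
ee_rot: [0.629, 0.778, 0.001, 0.001]
wrist_force: [0.5, -0.4, 0.3]
grip_width: 91.9
grip_force: 0.0
```

```bash
python3 - <<'E'
from h import *
import pickle
c=eyes.grab_frame('wrist'); save(c,'w6'); pickle.dump(c,open('w6.pkl','wb'))
state(); print(proj(c,[428,-70,46]),proj(c,[561.3,-127.2,22]))
E
```

```text
t 21.57 pos [429.  -69.1 197.5] closeyaw 12.14 tilt 0.14 w 91.8 gf 0.0 F [-0.2 -0.4 -0.4] q7 0.4
[320.24810069 226.45415125] [436.50503109 302.71990751]
```

View pics/w6.png

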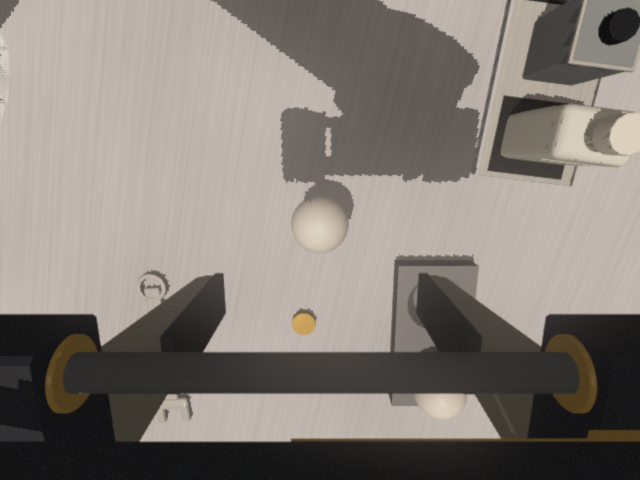

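The globe is at (320,224), within 2 px of the predicted spot, and the bottle stands on the end pad. Descending to the globe's centre height.

servo_tool(
  plan=[
    [0, 0, -0.1, 4, 0, 0, 0],
    [0, 0, 0, 4, 0, 0, 0],
    [0, 0, 0, 4, 0, 0, 0],
    [0, 0, 0, 2.5, 0, 0, 0],
    [0, 0, 0, 1.5, 0, 0, 0],
    [0, 0, 0, 0, 0, 0, 0],
    [1, 0, 0, 0, 0, 0, 0],
    [1, 0, 0, 0, 0, 0, 0],
    [1, 0, 0, 0, 0, 0, 0],
    [1, 0, 0, 0, 0, 0, 0],
    [1, 0, 0, 0, 0, 0, 0],
    [1, 0, 0, 0, 0, 0, 0],
  ],
)

```text
clock: 23.08
position: [426.8, -69.7, 36.6]
ee_rot: [0.629, 0.778, 0.0, 0.0]
wrist_force: [0.8, 0.0, 2.1]
grip_width: 48.0
grip_force: 29.5
```

```bash
python3 - <<'E'
from h import *
togo(561.3,-127.2,150,12.1)
E
```

```text
t 23.07 pos [426.8 -69.7  36.6] closeyaw 12.1 tilt 0.04 w 48.0 gf 29.5 F [0.8 0.  2.1] q7 0.74
turn rz 0.0
cm tool (after turn) [ -8.44  11.95 -11.33]
```

servo_tool(
  plan=[
    [1, 0, 0, -0.5, 0, 0, 0],
    [1, 0, 0, -1, 0, 0, 0],
    [1, 0, 0, -2, 0, 0, 0],
    [1, 0, 0, -3, 0, 0, 0],
    [1, 0, 0, -3, 0, 0, 0],
    [1, 0, 0, -1.9, 0, 0, 0],
    [1, 0, 0, 0, 0, 0, 0],
  ],
)

```text
clock: 23.95
position: [427.4, -69.5, 151.7]
ee_rot: [0.628, 0.778, 0.002, 0.001]
wrist_force: [-0.7, 0.2, -1.3]
grip_width: 48.4
grip_force: 29.3
```

```bash
python3 - <<'E'
from h import *
import pickle
state()
o=np.zeros((600,800,3),np.uint8)
c=eyes.grab_frame('wrist');s=eyes.grab_frame('scene');
print(proj(s,[427,-70,150]),proj(c,[427,-70,161]))
u,v=proj(s,[427,-70,140]).astype(int)
o[:480,:400]=c['img'][:,120:520]
o[:400,400:]=cv2.resize(s['img'][v-65:v+65,u-65:u+65],(400,400),interpolation=cv2.INTER_CUBIC)
save({'img':o},'w7')
E
```

```text
t 23.95 pos [427.4 -69.5 151.7] closeyaw 12.12 tilt 0.21 w 48.4 gf 29.3 F [-0.7  0.2 -1.3] q7 0.5
[325.26826891 176.32256585] [321.48653482 289.80865689]
```

View pics/w7.png

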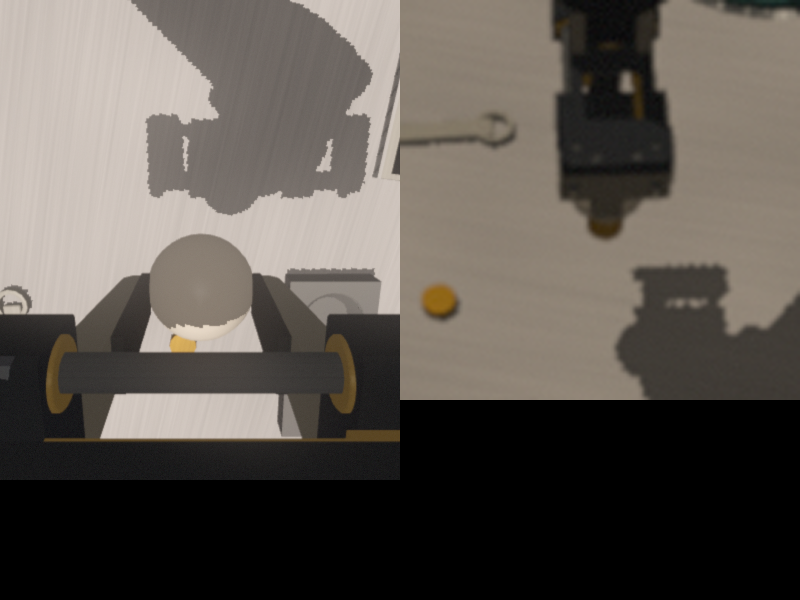

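The lamp hangs upright and centred between the pads, with the globe at (321,287) against (321.5,290) predicted. Moving it over the pocket.

servo_tool(
  plan=[
    [1, -1.2, 1.7, 0, 0, 0, 0],
    [1, -1.8, 2.6, 0, 0, 0, 0],
    [1, -1.8, 2.6, 0, 0, 0, 0],
    [1, -1.8, 2.6, 0, 0, 0, 0],
    [1, -1.2, 1.6, 0, 0, 0, 0],
    [1, -0.6, 0.8, 0, 0, 0, 0],
    [1, 0, 0, 0, 0, 0, 0],
    [1, 0, 0, 0, 0, 0, 0],
  ],
)

```text
clock: 25.05
position: [559.5, -126.5, 150.0]
ee_rot: [0.629, 0.778, -0.0, -0.001]
wrist_force: [0.0, -0.3, -0.5]
grip_width: 48.4
grip_force: 29.3
```

```bash
python3 - <<'E'
from h import *
togo(561.3,-127.2,43.6,12.1)
E
```

```text
t 25.05 pos [ 559.5 -126.5  150. ] closeyaw 12.1 tilt 0.07 w 48.4 gf 29.3 F [ 0.  -0.3 -0.5] q7 0.72
turn rz -0.0
cm tool (after turn) [-0.11  0.17 10.64]
```

servo_tool(
  plan=[
    [1, -0.1, 0.1, 2, 0, 0, 0],
    [1, 0, 0, 2.5, 0, 0, 0],
    [1, 0, 0, 2.5, 0, 0, 0],
    [1, 0, 0, 1.5, 0, 0, 0],
    [1, 0, 0, 1, 0, 0, 0],
    [1, 0, 0, 0.4, 0, 0, 0],
    [1, 0, 0, 0.2, 0, 0, 0],
    [1, 0, 0, 0, 0, 0, 0],
    [1, 0, 0, 0, 0, 0, 0],
  ],
)

```text
clock: 26.18
position: [562.0, -127.7, 49.9]
ee_rot: [0.629, 0.778, 0.0, 0.0]
wrist_force: [0.0, 0.4, -1.2]
grip_width: 48.1
grip_force: 29.3
```

servo_tool(
  plan=[
    [1, 0, 0, 0.2, 0, 0, 0],
    [1, 0, 0, 0.2, 0, 0, 0],
    [1, 0, 0, 0.1, 0, 0, 0],
    [1, 0, 0, 0.05, 0, 0, 0],
    [1, 0, 0, 0, 0, 0, 0],
    [1, 0, 0, 0.05, 0, 0, 0],
    [1, 0, 0, 0, 0, 0, 0],
    [1, 0, 0, 0, 0, 0, 0],
  ],
)

```text
clock: 27.18
position: [561.6, -127.7, 43.4]
ee_rot: [0.629, 0.778, 0.0, 0.0]
wrist_force: [-0.0, 0.5, -0.7]
grip_width: 48.0
grip_force: 29.3
```

servo_tool(
  plan=[
    [1, 0, 0, 0.05, 0, 0, 0],
    [1, 0, 0, 0, 0, 0, 0],
    [1, 0, 0, 0, 0, 0, 0],
  ],
)

```text
clock: 27.55
position: [561.6, -127.7, 42.9]
ee_rot: [0.629, 0.778, 0.0, 0.0]
wrist_force: [0.5, -0.3, -0.3]
grip_width: 48.3
grip_force: 29.3
```

Within about a millimetre of the floor. Releasing gradually and rising.

servo_tool(
  plan=[
    [0.4, 0, 0, 0, 0, 0, 0],
    [0.3, 0, 0, 0, 0, 0, 0],
    [0.1, 0, 0, 0, 0, 0, 0],
    [0, 0, 0, 0, 0, 0, 0],
    [0, 0, 0, 0, 0, 0, 0],
    [0, 0, 0, -2, 0, 0, 0],
    [0, 0, 0, -4, 0, 0, 0],
    [0, 0, 0, -5, 0, 0, 0],
    [0, 0, 0, -5, 0, 0, 0],
    [0, -4, -6, 0, 0, 0, 0],
    [0, -4, -4, 0, 0, 0, 0],
    [0, 0, 0, 0, 0, 0, 0],
    [0, 0, 0, 0, 0, 0, 0],
    [0, 0, 0, 0, 0, 0, 0],
  ],
)

```text
clock: 29.3
position: [488.2, -218.6, 203.1]
ee_rot: [0.628, 0.778, 0.0, 0.0]
wrist_force: [0.2, 0.4, -0.6]
grip_width: 91.9
grip_force: 0.0
```

```bash
python3 - <<'E'
from h import *
state()
t=eyes.grab_frame('top');s=eyes.grab_frame('scene')
import pickle; pickle.dump((t,s),open('fin.pkl','wb'))
for n,X in dict(lamp=(561.3,-127.2,52),cap=(611,49,126),small=(597.3,198.5,98)).items(): print(n,'expected top',proj(t,X).round(1),'scene',proj(s,X).round(1))
o=np.zeros((600,800,3),np.uint8)
o[:200]=cv2.resize(t['img'][160:245,140:480],(800,200),interpolation=cv2.INTER_CUBIC)
o[200:]=cv2.resize(s['img'][190:350,220:540],(800,400),interpolation=cv2.INTER_CUBIC)
save({'img':np.clip(o*1.6,0,255).astype(np.uint8)},'fin')
E
```

```text
t 29.3 pos [ 488.2 -218.6  203.1] closeyaw 12.24 tilt 0.02 w 91.9 gf 0.0 F [ 0.2  0.4 -0.6] q7 0.85
lamp expected top [366.7 212.4] scene [284.9 254.7]
cap expected top [287.4 182. ] scene [372.5 273.9]
small expected top [220.  190.1] scene [452.  287.2]
```

View pics/fin.png

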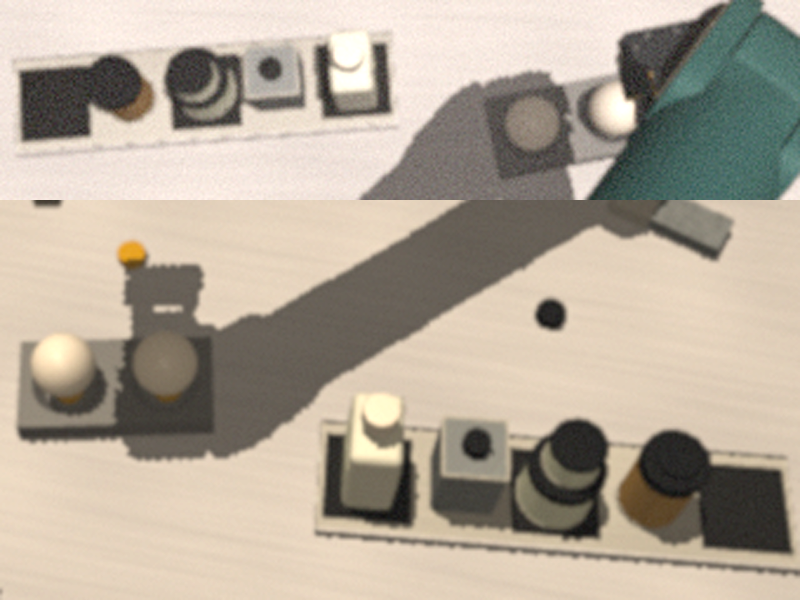

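All four stand upright. In the final top and scene views, the lamp globe, bottle cap and small tin all lie within about 1-3 px of the expected positions. Handing in.

```bash
python3 -c "
from rig import order; print(order.close_job())"
```

```text
the job is handed in; nothing more can be done
None
```

I stowed all four items upright and handed the job in at about 29 s. The last pictures showed each within a few mm of its target, but the hand-in did not report a pass or fail.

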